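Make up the staining and plating kits

ROBOT

A 6-joint arm with a two-finger parallel gripper is mounted at the origin on the work surface. World frame = base frame: x ahead of the robot, y to its left, z up, the work surface at z = 0. Lengths are in m, angles in rad, forces in N, time in s.
With the tool pointing down it reaches from about 0.25 to 0.775 m from the base axis. Payload 4 kg.
Tool frame: the origin (TCP) lies at the centre of the arm's flange, where the gripper is bolted on; the fingertips stand 199 mm ahead of it and the grasp point (between the pads) lies 180 mm ahead of it (robot.tcp_to_tips is the z of the fingertips in the tool frame, in m); z points along the fingers, y is the line along which they close (so a half turn about z gives the same grasp; the last joint's range is limited). The gripper opens to 94 mm and grips with 3 to 60 N. Pads are 16 mm wide; open, the fingers measure 119 mm over their backs; the gripper's body (75 mm by 177 mm) begins 78 mm behind the grasp point.
Start: joints at [1.064, 0.087, 1.371, -0, 1.684, -0.103], TCP at [0.216, 0.506, 0.405] pointing down, gripper open.
Joint ranges: [-3.1, 3.1], [-0.76, 2.03], [0.27, 2.55], [-1.08, 4.22], [0.17, 2.65], [-2.57, 2.57]. Speed limits (rad/s): [2.79, 2.79, 3.14, 3.14, 3.14, 3.14].

INTERFACE

Orientations are given as [roll, pitch, yaw] about the fixed x, y, z axes, in that order (R = Rz(yaw) Ry(pitch) Rx(roll)).
In Python, from bench import robot gives the robot as it stands.
- The arm moves only by the tool play_rows, never from a script. Its arguments are lists of equal length, an entry for each row: "translation": the shift along the tool's x, y, z scaled (see below), a list of three; "twist": the turn, a rotation vector about the tool's x, y, z scaled (see below), a list of three; "gripper": the opening, from -1 (shut) to 1 (fully open). A call has 1 to 8 rows; each row shifts and turns the commanded pose from where the row before left it, along the tool's axes as they then stand; what a row does not reach is not made up. The controller multiplies each number of a shift by 0.04 m and each number of a turn by 0.1 rad. A row lasts 1/10 s, in which the tool goes at most 50 mm and 8.59 degrees, less where a joint would pass 70% of its speed; a pose out of reach is approached as far as the arm can. A call with a number of a shift or a turn outside -1 to 1 is refused whole. A call with a gripper value outside its range is refused whole. The fingers move at their own pace and stop on an object; the grip force is fixed at half the most. Time passes only in rows, so rows that do not move let the fingers close. It gives the time, the measured TCP pose, the force, the opening and the grip force at its end, in the units of the state.
- robot.get_obs(): the state, without advancing time (a new reading comes with each control period).
- robot.snapshot(name): name is "side" or "top" or "wrist"; returns the picture (480x640x3 uint8, red, green, blue); there is no depth.
- robot.camera_model(name): a dict with "camera_matrix" (3x3 intrinsics, pixels), "rvec" (rotation vector, rad) and "tvec" (3), from world to camera coordinates, as OpenCV has them. Camera axes: x right, y down, z forward; pixel columns grow to the right and rows downward; lengths in m; the calibration is good to about 2 mm. A picture is of the moment at which its call begins: read the wrist's pose just before it. camera_model takes no time and is no camera call; for the wrist camera it gives the pose at the moment of the call.
- robot.close_job(): hands the job in; it is judged then, once.
Trained networks look in the newest picture that a camera, given by its name, has taken for a name from the list of things; names that differ only in an ending like _2 or _b are one class to them, and where a whole thing is asked for, a point or a joint stands for the part that bears it (a point fixed in the world has none). Each returns a list of dicts, best first, with "score" (0 to 1); they miss things now and then, are a little off and sometimes report something else, mostly with a low value. They report only what shows in the picture. A call takes as long as a camera call. They do not tell look-alikes from the thing itself.
- robot.recognise(name, camera): "centre" ([x, y, z] in m, in world coordinates, good to about 4 mm: the middle of the surface that is visible of it).
- robot.spot_point(name, camera): "centre" ([x, y, z] in m, in world coordinates, good to about 4 mm: a listed point, or the origin of a listed thing).
The state is a dict: "time": time; "joint_positions": joint angles; "qvel": joint speeds; "joint_torque": joint torques, N m; "tool_pos": TCP position; "ee_rot": TCP orientation; "wrist_force": force on the tool from outside, world axes, zero at the start; "wrist_torque": the same for the moment, N m; "width": finger opening in m; "finger_force": force on a finger pad.
Only numpy, scipy, OpenCV 4.12 (cv2) and the standard library are available. Lean on these libraries where they do the work, as an engineer would, in place of code of your own. Each camera call takes 0.05 s, during which the arm holds its last target. There are 200 camera calls.

TASK

Make up the two practical kits from the stock on the bench: into the blue tray go the violet and the amber dropper bottle, each standing upright in a small compartment of its own, and the slide box lying flat, lid up, in the large compartment; into the yellow tray go the green-bulbed bottle, standing in either small compartment, and the taped pair of Petri dishes, lying flat in the large one. Set each thing down rather than dropping it, and leave the red bottle, the tin and the spirit lamp where they stand.

Things in the scene. Friction and masses are not known exactly. Their poses are not given: they have to be found in the camera images.
- violet_bottle_mid (a point): dropper bottle, violet body, white cap and black bulb; round body 30 mm in diameter and 40 mm tall, then shoulder, cap and rubber bulb, 70 mm tall overall, about 50 g. The point lies on its axis half-way up (35 mm above its underside); z is up along the axis
- amber_bottle_mid (a point): dropper bottle, amber-brown body, white cap and black bulb; round body 30 mm in diameter and 40 mm tall, then shoulder, cap and rubber bulb, 70 mm tall overall, about 50 g. The point lies on its axis half-way up (35 mm above its underside); z is up along the axis
- pale_bottle_mid (a point): dropper bottle, pale clear body, black cap and GREEN bulb; round body 30 mm in diameter and 40 mm tall, then shoulder, cap and rubber bulb, 70 mm tall overall, about 50 g. The point lies on its axis half-way up (35 mm above its underside); z is up along the axis
- slide_box_mid (a point): green plastic box of microscope slides with a hinged lid and a white label on top, lying flat: 36 mm (x) by 82 mm (y) by 34 mm tall, about 70 g. The point is its centre (17 mm above its underside); its y runs along the long side, z up
- petri_pair_mid (a point): two small Petri dishes with yellow agar seen through the clear lid, taped together one on the other with a white band: a disc 55 mm in diameter and 30 mm tall, about 40 g. The point is its centre (15 mm above its underside); z up along the axis
- blue_tray: Blue plastic kit tray fixed to the bench, 132 x 169 mm (its x by its y), rim and dividers 14 mm high, walls 3 mm, floor 3 mm thick. Origin: centre of the underside; z up. Two small compartments, side by side, lie at its -y end: each 61 mm (x) by 60 mm (y) inside, centres at x = +32 and -32 mm, y = -51.5 mm. The large compartment fills the +y end: 126 mm (x) by 100 mm (y) inside, centre at x = 0, y = +31.5 mm
- yellow_tray: Yellow plastic kit tray fixed to the bench, 132 x 169 mm (its x by its y), rim and dividers 14 mm high, walls 3 mm, floor 3 mm thick. Origin: centre of the underside; z up. Two small compartments, side by side, lie at its -y end: each 61 mm (x) by 60 mm (y) inside, centres at x = +32 and -32 mm, y = -51.5 mm. The large compartment fills the +y end: 126 mm (x) by 100 mm (y) inside, centre at x = 0, y = +31.5 mm
- red_bottle_mid (a point): dropper bottle, RED body, white cap and black bulb; round body 30 mm in diameter and 40 mm tall, then shoulder, cap and rubber bulb, 70 mm tall overall, about 50 g. The point lies on its axis half-way up (35 mm above its underside); z is up along the axis. Not part of the kits: stays where it is
- tin_mid (a point): round aluminium tin, 47 mm in diameter, 33 mm tall, loose. The point is its centre. Not part of the kits: stays where it is
- spirit_lamp_mid (a point): glass spirit lamp with a brass collar and a steel cap, 60 mm in diameter, 65 mm tall, loose. The point is on its axis half-way up. Stays where it is
There are look-alikes about, which are no part of the job. Leave any pink look-alike of the part that bears petri_pair_mid alone.

How it is judged:
By the outcome, as a careful person would: the job done as asked, in the order asked, and still so for the second after the job is handed in, with the robot touching nothing.
It also fails if it takes over 122 s, if anything falls off the work surface, if the arm or the gripper's body presses on something with over 40 N, if the wrist force passes 120 N, or if a joint passes its speed limit or range.

## Working session

There is one attempt and no reset: what is moved stays moved. The work goes in short steps, Python scripts to look and compute and a tool call to move; the robot and the scene stay as the last step left them, time stands still between calls to the robot, and variables do not carry over. Pictures are saved under pics/ and viewed, at most 14 in all, crops included, and the job is handed in when it is done.

Besides the shell and the picture viewer there is one more tool, called after ">>>" as a command line: name --argument value ..., lists and objects as JSON in quotes. play_rows: Moves the arm, as the interface text tells. Its arguments: {"type":"object","properties":{"translation":{"type":"array","items":{"type":"array","items":{"type":"number","minimum":-1,"maximum":1}}},"twist":{"type":"array","items":{"type":"array","items":{"type":"number","minimum":-1,"maximum":1}}},"gripper":{"type":"array","items":{"type":"number"}}},"required":["translation","twist","gripper"]}

```bash
mkdir -p pics; ls
python3 - <<'E'
from bench import robot
import cv2
for c in("top","side"):
    im=robot.snapshot(c); cv2.imwrite(f"pics/{c}0.png",im[:,:,::-1])
for n in "violet_bottle_mid amber_bottle_mid pale_bottle_mid slide_box_mid petri_pair_mid blue_tray yellow_tray red_bottle_mid tin_mid spirit_lamp_mid".split():
    for c in("top","side"):
        print(n,c,[(round(d["score"],2),[round(float(v),3) for v in d["centre"]]) for d in robot.spot_point(n,c)])
o=robot.get_obs();print(o["time"],o["tool_pos"],o["ee_rot"])
E
```

```text
pics
violet_bottle_mid top [(0.55, [0.526, -0.388, 0.034])]
violet_bottle_mid side [(0.55, [0.524, -0.389, 0.038])]
amber_bottle_mid top [(0.69, [0.393, 0.235, 0.035])]
amber_bottle_mid side [(0.66, [0.393, 0.236, 0.029])]
pale_bottle_mid top [(0.58, [0.445, -0.001, 0.033])]
pale_bottle_mid side [(0.82, [0.445, -0.0, 0.034])]
slide_box_mid top [(0.96, [0.397, -0.236, 0.017])]
slide_box_mid side [(0.73, [0.395, -0.234, 0.015])]
petri_pair_mid top [(0.82, [0.588, 0.349, 0.014]), (0.79, [0.404, 0.466, 0.019]), (0.56, [0.492, 0.357, 0.013])]
petri_pair_mid side [(0.97, [0.49, 0.351, 0.013]), (0.82, [0.587, 0.348, 0.016]), (0.69, [0.407, 0.465, 0.014])]
blue_tray top [(0.7, [0.617, 0.116, 0.004])]
blue_tray side [(0.78, [0.616, 0.111, -0.002]), (0.69, [0.489, 0.354, 0.012])]
yellow_tray top [(0.92, [0.599, -0.124, -0.0])]
yellow_tray side [(0.63, [0.596, -0.123, -0.0])]
red_bottle_mid top [(0.46, [0.43, 0.112, 0.034])]
red_bottle_mid side [(0.72, [0.43, 0.118, 0.033])]
tin_mid top [(0.9, [0.42, -0.107, 0.017])]
tin_mid side [(0.85, [0.422, -0.11, 0.016])]
spirit_lamp_mid top [(0.62, [0.334, 0.359, 0.036])]
spirit_lamp_mid side [(0.71, [0.449, 0.001, 0.033])]
1.1 [0.21610421 0.50577025 0.40473708] [ 3.14140509e+00 -7.41181476e-06  2.73780788e+00]
```

View pics/top0.png

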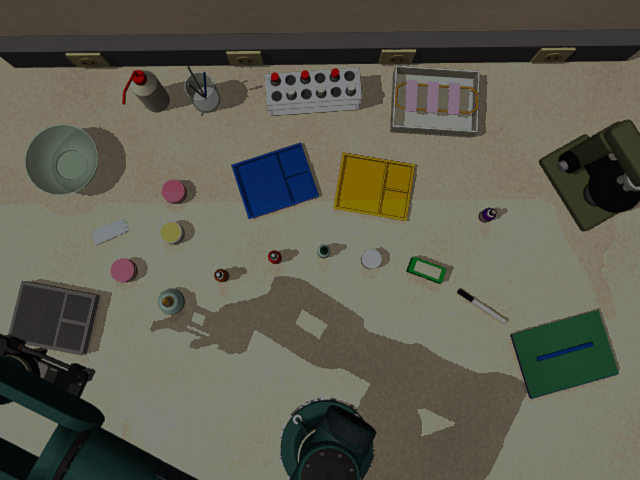

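View pics/side0.png

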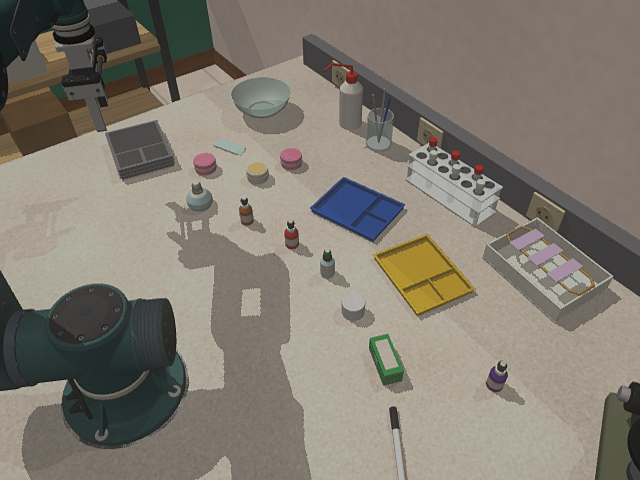

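The top picture shows the yellow-agar Petri pair at about (172,232). The pink look-alikes are at (174,190) and (123,270). Bottles: amber (221,275), red (274,257), green-bulbed (323,250), violet (487,214). The slide box is at (427,269), blue tray (275,180), yellow tray (376,186); the grey tray at (55,318) isn't part of the job. What could be mistaken for what: violet, amber, pale and red bottles for one another, and the pink dishes for the yellow pair.

```bash
cat > h.py <<'E'
from bench import robot
import cv2, numpy as np
def toworld(cam,px,z,m=None):
    m=m or robot.camera_model(cam); K=np.array(m["camera_matrix"]);R=cv2.Rodrigues(np.array(m["rvec"],float))[0];t=np.array(m["tvec"],float).ravel()
    px=np.atleast_2d(np.array(px,float)); d=(np.c_[px,np.ones(len(px))]@np.linalg.inv(K).T)@R; c=-R.T@t
    return (c+d*((z-c[2])/d[:,2])[:,None])[:,:2]
def rect(cam,im,lo,hi,z,box=None):
    hsv=cv2.cvtColor(im,cv2.COLOR_RGB2HSV); m=cv2.inRange(hsv,lo,hi)
    if box: k=np.zeros_like(m);x0,y0,x1,y1=box;k[y0:y1,x0:x1]=1;m=m*k
    cs=cv2.findContours(m,cv2.RETR_EXTERNAL,cv2.CHAIN_APPROX_NONE)[0]; c=max(cs,key=cv2.contourArea)[:,0]
    w=toworld(cam,c,z).astype(np.float32); return cv2.minAreaRect(w*1000)
E
python3 - <<'E'
from h import *
im=cv2.imread("pics/top0.png")[:,:,::-1].copy()
print("blue",rect("top",im,(105,120,30),(130,255,255),.014,(220,130,330,225)))
print("yel",rect("top",im,(18,150,60),(32,255,255),.014,(325,145,425,225)))
print("box",rect("top",im,(50,100,50),(75,255,255),.034,(395,245,455,295)))
a=cv2.resize(im[180:290,95:345],None,fx=3.2,fy=3.2,interpolation=cv2.INTER_CUBIC)
b=cv2.resize(im[180:290,345:520],None,fx=3.2,fy=3.2,interpolation=cv2.INTER_CUBIC)
b=cv2.copyMakeBorder(b[:240],0,0,0,800-b.shape[1],cv2.BORDER_CONSTANT)
cv2.imwrite("pics/crop.png",np.vstack([a[:,:800],b])[:600,:,::-1])
E
```

```text
blue ((615.4353637695312, 113.48887634277344), (137.26296997070312, 173.6132049560547), 17.69491958618164)
yel ((598.1165161132812, -121.66234588623047), (174.81466674804688, 137.93765258789062), 79.68514251708984)
box ((396.760009765625, -236.14578247070312), (81.4799575805664, 38.90641784667969), 68.50757598876953)
```

View pics/crop.png

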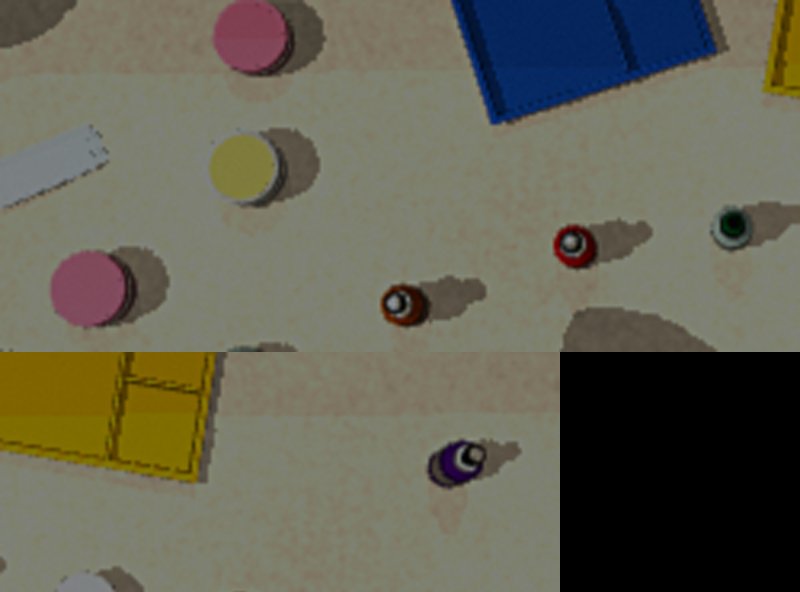

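Petri pair (yellow) confirmed at (172,232) and violet at (487,214), at world (0.525,-0.388). The tray yaws come out at about +17.7° for blue and -10.3° for yellow, and the box at -21.5°. First I'll turn the tool to yaw 90° while lowering.

>>> play_rows --translation '[[0, 0, 0.25], [0, 0, 0.25], [0, 0, 0.25], [0, 0, 0.25], [0, 0, 0.25], [0, 0, 0.25], [0, 0, 0.25], [0, 0, 0.25]]' --twist '[[0, 0, 1], [0, 0, 1], [0, 0, 1], [0, 0, 1], [0, 0, 1], [0, 0, 1], [0, 0, 1], [0, 0, 1]]' --gripper '[1, 1, 1, 1, 1, 1, 1, 1]'

```text
time: 1.9
tool_pos: [0.2161, 0.5058, 0.3243]
ee_rot: [3.142, -0.0, 1.934]
wrist_force: [0.4, 0.4, 0.3]
width: 0.0941
finger_force: 0.0
```

>>> play_rows --translation '[[0, 0, 0], [0, 0, 0], [0, 0, 0], [0, 0, 0], [-1, 0.6, 0], [-1, 0.6, 0], [-1, 0.6, 0], [-1, 0.6, 0]]' --twist '[[0, 0, 1], [0, 0, 1], [0, 0, 1], [0, 0, 0.67], [0, 0, 0], [0, 0, 0], [0, 0, 0], [0, 0, 0]]' --gripper '[1, 1, 1, 1, 1, 1, 1, 1]'

```text
time: 2.7
tool_pos: [0.3126, 0.3443, 0.3248]
ee_rot: [3.141, -0.0, 1.572]
wrist_force: [1.1, 0.1, -0.3]
width: 0.094
finger_force: 0.0
```

>>> play_rows --translation '[[-1, 0.3, 0], [-1, 0.3, 0], [-1, 0.3, 0], [-1, 0.3, 0], [-1, 0.3, 0], [-1, 0.3, 0], [-1, 0.3, 0], [-1, 0.3, 0]]' --twist '[[0, 0, 0], [0, 0, 0], [0, 0, 0], [0, 0, 0], [0, 0, 0], [0, 0, 0], [0, 0, 0], [0, 0, 0]]' --gripper '[1, 1, 1, 1, 1, 1, 1, 1]'

```text
time: 3.5
tool_pos: [0.4082, 0.0241, 0.325]
ee_rot: [3.14, -0.0, 1.571]
wrist_force: [1.0, 0.4, -0.3]
width: 0.0938
finger_force: 0.0
```

>>> play_rows --translation '[[-1, 0.3, 0], [-1, 0.3, 0], [-1, 0.3, 0], [-1, 0.3, 0], [-1, 0.3, 0], [-1, 0.3, 0], [-1, 0.3, 0], [0, 0, 0]]' --twist '[[0, 0, 0], [0, 0, 0], [0, 0, 0], [0, 0, 0], [0, 0, 0], [0, 0, 0], [0, 0, 0], [0, 0, 0]]' --gripper '[1, 1, 1, 1, 1, 1, 1, 1]'

```text
time: 4.3
tool_pos: [0.4926, -0.2584, 0.3239]
ee_rot: [-3.141, 0.002, 1.566]
wrist_force: [0.6, 0.8, -0.4]
width: 0.0939
finger_force: 0.0
```

Run:
```python
from h import *
cv2.imwrite("pics/w1.png",robot.snapshot("wrist")[:,:,::-1])
print(robot.get_obs()["tool_pos"],robot.spot_point("violet_bottle_mid","wrist"))
```

```text
[ 0.49225683 -0.25628781  0.32398014] []
```

View pics/w1.png

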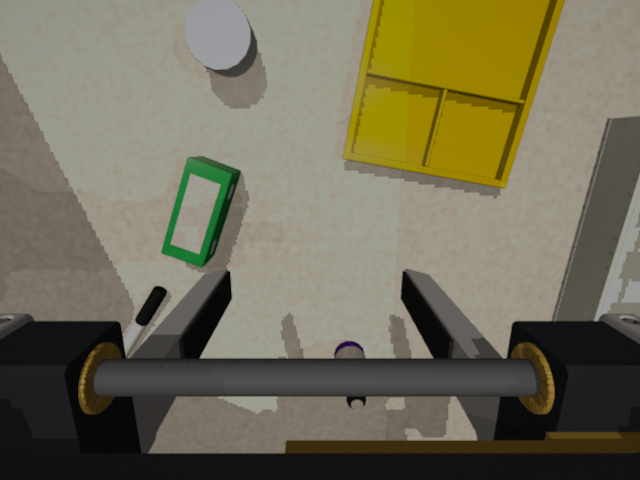

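The wrist view shows the violet bottle at about (350,350), between the fingers and behind the bar. The box is at (200,210) and the tin at (218,35). I'll go over the violet bottle, lower, and close.

>>> play_rows --translation '[[-0.9, 0.25, 0], [-0.9, 0.25, 0], [-0.9, 0.25, 0], [-0.6, 0.08, 0], [0, 0, 0.6], [0, 0, 0.6], [0, 0, 0.6], [0, 0, 0.5]]' --twist '[[0, 0, 0], [0, 0, 0], [0, 0, 0], [0, 0, 0], [0, 0, 0], [0, 0, 0], [0, 0, 0], [0, 0, 0]]' --gripper '[1, 1, 1, 1, 1, 1, 1, 1]'

```text
time: 5.2
tool_pos: [0.5253, -0.3843, 0.2316]
ee_rot: [-3.141, -0.001, 1.573]
wrist_force: [-0.2, -0.2, -0.5]
width: 0.0942
finger_force: 0.0
```

>>> play_rows --translation '[[0, 0, 0.4], [0, 0, 0], [0, 0, 0], [0, 0, 0], [0, 0, 0], [0, 0, 0], [0, 0, 0], [0, 0, 0]]' --twist '[[0, 0, 0], [0, 0, 0], [0, 0, 0], [0, 0, 0], [0, 0, 0], [0, 0, 0], [0, 0, 0], [0, 0, 0]]' --gripper '[1, 1, 0, -1, -1, -1, -1, -1]'

```text
time: 6.0
tool_pos: [0.5253, -0.3863, 0.2169]
ee_rot: [3.141, 0.0, 1.571]
wrist_force: [-0.4, 0.1, -0.1]
width: 0.0494
finger_force: 0.0
```

>>> play_rows --translation '[[0, 0, 0], [0, 0, 0], [0, 0, 0], [0, 0, 0], [0, 0, -0.2], [0, 0, -0.8], [0, 0, -0.9], [0, 0, -0.9]]' --twist '[[0, 0, 0], [0, 0, 0], [0, 0, 0], [0, 0, 0], [0, 0, 0], [0, 0, 0], [0, 0, 0], [0, 0, 0]]' --gripper '[-1, -1, -1, -1, -1, -1, -1, -1]'

```text
time: 6.8
tool_pos: [0.5252, -0.3861, 0.3299]
ee_rot: [-3.141, -0.001, 1.571]
wrist_force: [0.3, -0.3, -1.0]
width: 0.029
finger_force: 30.0
```

Run:
```python
from h import *
print(robot.snapshot("side")[0,0],robot.get_obs()["tool_pos"],robot.spot_point("violet_bottle_mid","side"))
```

```text
[54 87 71] [ 0.5260045  -0.38675771  0.33864144] [{'centre': [0.5247, -0.3863, 0.1511], 'score': 0.45}]
```

>>> play_rows --translation '[[0.5, 0.15, 0], [0.95, 0.28, 0], [0.95, 0.28, 0], [0.95, 0.28, 0], [0.95, 0.28, 0], [0.95, 0.28, 0], [0.95, 0.28, 0], [0.95, 0.28, 0]]' --twist '[[0, 0, 0], [0, 0, 0], [0, 0, 0], [0, 0, 0], [0, 0, 0], [0, 0, 0], [0, 0, 0], [0, 0, 0]]' --gripper '[-1, -1, -1, -1, -1, -1, -1, -1]'

```text
time: 7.7
tool_pos: [0.6093, -0.0971, 0.326]
ee_rot: [-3.137, -0.002, 1.572]
wrist_force: [0.9, -1.0, -0.5]
width: 0.0288
finger_force: 30.0
```

>>> play_rows --translation '[[0.95, 0.28, 0], [0.95, 0.28, 0], [0.95, 0.28, 0], [0.95, 0.28, 0], [0.5, 0.18, 0], [0, 0, 0], [0, 0, 0], [0, 0, 0]]' --twist '[[0, 0, 0], [0, 0, 0], [0, 0, 0], [0, 0, 0], [0, 0, 0], [0, 0, 0], [0, 0, 0], [0, 0, 0]]' --gripper '[-1, -1, -1, -1, -1, -1, -1, -1]'

```text
time: 8.5
tool_pos: [0.6612, 0.0712, 0.3275]
ee_rot: [-3.139, 0.0, 1.57]
wrist_force: [-0.0, -0.3, 0.0]
width: 0.0294
finger_force: 30.0
```

Run:
```python
from h import *
for c in("top","side","wrist"):
    im=robot.snapshot(c)
    if c!="top": cv2.imwrite(f"pics/{c}2.png",im[:,:,::-1])
    print(c,robot.spot_point("violet_bottle_mid",c),robot.spot_point("blue_tray",c))
print(robot.get_obs()["tool_pos"])
```

```text
top [] [{'centre': [0.6169, 0.1143, 0.0047], 'score': 0.68}]
side [{'centre': [0.6625, 0.0688, 0.149], 'score': 0.79}] [{'centre': [0.6153, 0.1091, 0.0031], 'score': 0.69}, {'centre': [0.3331, 0.3564, 0.0339], 'score': 0.37}]
wrist [] [{'centre': [0.6145, 0.1158, 0.0019], 'score': 0.8}]
[0.66168753 0.07138015 0.32887661]
```

View pics/wrist2.png

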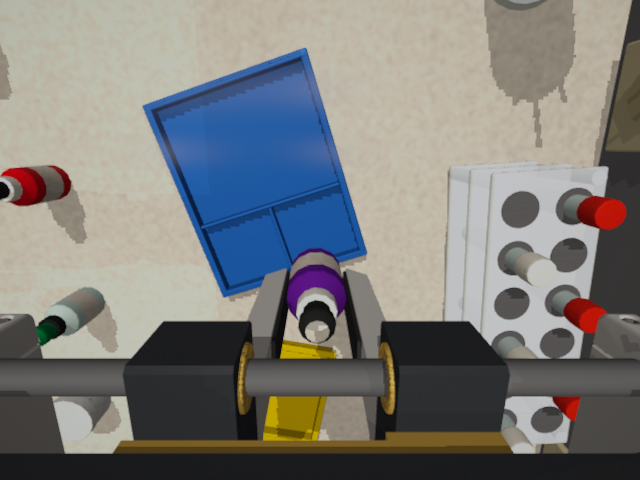

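The wrist view shows the violet bottle held upright at (317,295) over the right-hand small compartment. The rack at (530,300) is close to the gripper's long axis. I'll turn to yaw 180° so the gripper body stays clear of the rack, then set the bottle down.

>>> play_rows --translation '[[0, 0, 0], [0, 0, 0], [0, 0, 0], [0, 0, 0], [0, 0, 0], [0, 0, 0], [0, 0, 0], [0, 0, 0]]' --twist '[[0, 0, -1], [0, 0, -1], [0, 0, -1], [0, 0, -1], [0, 0, -1], [0, 0, -1], [0, 0, -1], [0, 0, -1]]' --gripper '[-1, -1, -1, -1, -1, -1, -1, -1]'

```text
time: 9.75
tool_pos: [0.6617, 0.0717, 0.3287]
ee_rot: [3.141, 0.0, 2.375]
wrist_force: [0.6, 0.2, -0.5]
width: 0.0291
finger_force: 30.0
```

>>> play_rows --translation '[[0, 0, 0], [0, 0, 0], [0, 0, 0], [0, 0, 0], [0, 0, 0], [0, 0, 0], [0, 0, 0], [0, 0, 0]]' --twist '[[0, 0, -1], [0, 0, -1], [0, 0, -1], [0, 0, -1], [0, 0, -1], [0, 0, -1], [0, 0, -1], [0, 0, -0.71]]' --gripper '[-1, -1, -1, -1, -1, -1, -1, -1]'

```text
time: 10.55
tool_pos: [0.6617, 0.0717, 0.3287]
ee_rot: [3.142, 0.0, -3.138]
wrist_force: [-0.0, -0.4, -0.7]
width: 0.0291
finger_force: 30.0
```

>>> play_rows --translation '[[0, 0.05, 0], [0, 0, 0.4], [0, 0, 0.7], [0, 0, 0.6], [0, 0, 0.5], [0, 0, 0.2], [0, 0, 0.1], [0, 0, 0]]' --twist '[[0, 0, 0], [0, 0, 0], [0, 0, 0], [0, 0, 0], [0, 0, 0], [0, 0, 0], [0, 0, 0], [0, 0, 0]]' --gripper '[-1, -1, -1, -1, -1, -1, -1, -1]'

```text
time: 11.35
tool_pos: [0.6617, 0.0738, 0.2284]
ee_rot: [3.141, -0.0, 3.141]
wrist_force: [0.1, -0.1, -0.3]
width: 0.0289
finger_force: 30.0
```

>>> play_rows --translation '[[0, 0, 0.1], [0, 0, 0.1], [0, 0, 0], [0, 0, 0], [0, 0, 0], [0, 0, 0], [0, 0, 0], [0, 0, 0]]' --twist '[[0, 0, 0], [0, 0, 0], [0, 0, 0], [0, 0, 0], [0, 0, 0], [0, 0, 0], [0, 0, 0], [0, 0, 0]]' --gripper '[-1, -1, -1, -0.2, 0.2, 0.2, 0.2, 0.2]'

```text
time: 12.15
tool_pos: [0.6618, 0.0738, 0.2209]
ee_rot: [3.142, 0.0, -3.141]
wrist_force: [-0.1, -0.1, -0.4]
width: 0.0564
finger_force: 0.0
```

>>> play_rows --translation '[[0, 0, -0.2], [0, 0, -0.6], [0, 0, -0.9], [0, 0, -1], [0.9, 0.5, 0], [0.9, 0.5, 0], [0.9, 0.5, 0], [0.9, 0.5, 0]]' --twist '[[0, 0, 0], [0, 0, 0], [0, 0, 0], [0, 0, 0], [0, 0, 0], [0, 0, 0], [0, 0, 0], [0, 0, 0]]' --gripper '[0.2, 0.2, 0.2, 0.2, 0.2, 0.2, 0.5, 0.5]'

```text
time: 12.95
tool_pos: [0.5163, 0.1543, 0.3296]
ee_rot: [3.141, 0.001, 3.141]
wrist_force: [0.9, 0.9, 0.1]
width: 0.0686
finger_force: 0.0
```

Run:
```python
from h import *
for c in("side","wrist"):
    im=robot.snapshot(c)
    cv2.imwrite(f"pics/{c}3.png",im[:,:,::-1])
    for n in("violet_bottle_mid","amber_bottle_mid"): print(c,n,robot.spot_point(n,c))
print(robot.get_obs()["tool_pos"])
```

```text
side violet_bottle_mid [{'centre': [0.66, 0.0725, 0.038], 'score': 0.67}]
side amber_bottle_mid [{'centre': [0.3882, 0.2372, 0.0332], 'score': 0.66}]
wrist violet_bottle_mid [{'centre': [0.6608, 0.0754, 0.0381], 'score': 0.94}]
wrist amber_bottle_mid [{'centre': [0.4459, 0.0023, 0.0334], 'score': 0.74}]
[0.5184843  0.15339257 0.32941842]
```

View pics/side3.png

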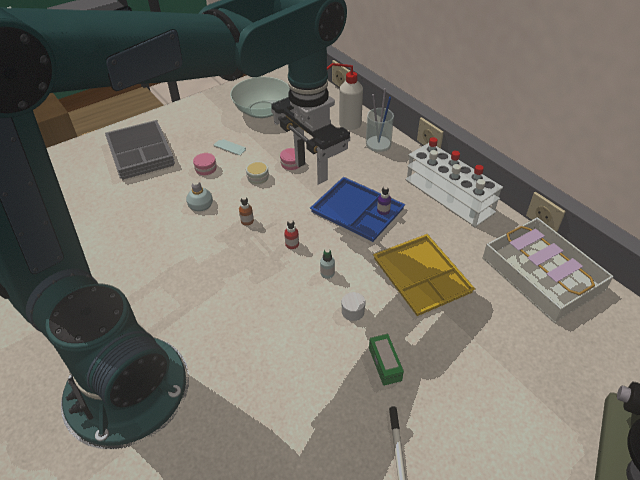

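Violet stands in the far small compartment (side view (384,200)); amber at (246,211) is untouched. Amber is next.

>>> play_rows --translation '[[0.8, 0.5, 0], [0.8, 0.5, 0], [0.8, 0.5, 0], [0.75, 0.55, 0], [0, 0, 0.2], [0, 0, 0.6], [0, 0, 0.7], [0, 0, 0.6]]' --twist '[[0, 0, 0], [0, 0, 0], [0, 0, 0], [0, 0, 0], [0, 0, 0], [0, 0, 0], [0, 0, 0], [0, 0, 0]]' --gripper '[0.5, 0.5, 0.5, 0.5, 0.5, 0.5, 0.5, 0.5]'

```text
time: 14.05
tool_pos: [0.3932, 0.235, 0.2435]
ee_rot: [-3.141, 0.001, 3.14]
wrist_force: [-0.3, 0.0, -0.6]
width: 0.0707
finger_force: 0.0
```

>>> play_rows --translation '[[0, 0, 0.5], [0, 0, 0.2], [0, 0, 0], [0, 0, 0], [0, 0, 0], [0, 0, 0], [0, 0, 0], [0, 0, 0]]' --twist '[[0, 0, 0], [0, 0, 0], [0, 0, 0], [0, 0, 0], [0, 0, 0], [0, 0, 0], [0, 0, 0], [0, 0, 0]]' --gripper '[0.5, 0.5, -0.2, -1, -1, -1, -1, -1]'

```text
time: 14.85
tool_pos: [0.3918, 0.2359, 0.2174]
ee_rot: [3.141, 0.001, -3.141]
wrist_force: [-0.5, -0.2, 1.3]
width: 0.0293
finger_force: 30.0
```

>>> play_rows --translation '[[0, 0, 0], [0, 0, 0], [0, 0, -0.2], [0, 0, -0.7], [0, 0, -0.9], [0, 0, -0.7], [0, 0, -0.3], [0, 0, 0]]' --twist '[[0, 0, 0], [0, 0, 0], [0, 0, 0], [0, 0, 0], [0, 0, 0], [0, 0, 0], [0, 0, 0], [0, 0, 0]]' --gripper '[-1, -1, -1, -1, -1, -1, -1, -1]'

```text
time: 15.65
tool_pos: [0.392, 0.2359, 0.3305]
ee_rot: [3.14, 0.004, -3.141]
wrist_force: [-0.2, 0.0, -0.3]
width: 0.0291
finger_force: 30.0
```

Run:
```python
from h import *
for c in("side","wrist"):
    im=robot.snapshot(c)
    print(c,robot.spot_point("amber_bottle_mid",c))
print(robot.get_obs()["tool_pos"])
```

```text
side [{'centre': [0.4887, 0.3491, 0.0127], 'score': 0.72}, {'centre': [0.3938, 0.2359, 0.145], 'score': 0.58}]
wrist []
[0.39120394 0.23549743 0.3265196 ]
```

>>> play_rows --translation '[[-0.5, -0.45, 0], [-0.85, -0.7, 0], [-0.85, -0.7, 0], [-0.85, -0.7, 0], [-0.85, -0.7, 0], [-0.85, -0.7, 0], [-0.48, -0.57, 0], [0, 0, 0]]' --twist '[[0, 0, 0], [0, 0, 0], [0, 0, 0], [0, 0, 0], [0, 0, 0], [0, 0, 0], [0, 0, 0], [0, 0, 0]]' --gripper '[-1, -1, -1, -1, -1, -1, -1, -1]'

```text
time: 16.65
tool_pos: [0.6026, 0.0518, 0.3256]
ee_rot: [-3.14, -0.004, 3.137]
wrist_force: [-0.3, 0.3, -1.2]
width: 0.0292
finger_force: 30.0
```

>>> play_rows --translation '[[0, 0, 0], [0, 0, 0.3], [0, 0, 0.6], [0, 0, 0.6], [0, 0, 0.6], [0, 0, 0.3], [0, 0, 0.1], [0, 0, 0]]' --twist '[[0, 0, 0], [0, 0, 0], [0, 0, 0], [0, 0, 0], [0, 0, 0], [0, 0, 0], [0, 0, 0], [0, 0, 0]]' --gripper '[-1, -1, -1, -1, -1, -1, -1, -1]'

```text
time: 17.45
tool_pos: [0.6005, 0.0555, 0.2284]
ee_rot: [3.141, -0.001, -3.141]
wrist_force: [-0.2, 0.7, -0.6]
width: 0.0289
finger_force: 30.0
```

>>> play_rows --translation '[[0, 0, 0.1], [0, 0, 0.1], [0, 0, 0], [0, 0, 0], [0, 0, 0], [0, 0, 0], [0, 0, 0], [0, 0, 0]]' --twist '[[0, 0, 0], [0, 0, 0], [0, 0, 0], [0, 0, 0], [0, 0, 0], [0, 0, 0], [0, 0, 0], [0, 0, 0]]' --gripper '[-1, -1, -1, -0.2, 0.2, 0.2, 0.2, 0.2]'

```text
time: 18.25
tool_pos: [0.601, 0.0549, 0.2208]
ee_rot: [3.141, 0.0, -3.141]
wrist_force: [0.4, -0.1, -0.2]
width: 0.0562
finger_force: 0.0
```

>>> play_rows --translation '[[0, 0, -0.2], [0, 0, -0.6], [0, 0, -0.9], [0, 0, -1], [0.8, -0.9, 0], [0.8, -0.9, 0], [0.8, -0.9, 0], [0.8, -0.9, 0]]' --twist '[[0, 0, 0], [0, 0, 0], [0, 0, 0], [0, 0, 0], [0, 0, 0], [0, 0, 0], [0, 0, 0], [0, 0, 0]]' --gripper '[0.2, 0.2, 0.2, 0.2, 0.2, 0.2, 0.5, 0.5]'

```text
time: 19.05
tool_pos: [0.4716, -0.09, 0.3296]
ee_rot: [-3.141, 0.002, -3.14]
wrist_force: [-0.2, 0.0, -0.3]
width: 0.0683
finger_force: 0.0
```

>>> play_rows --translation '[[0.8, -0.95, 0], [0.2, -0.95, 0], [0, -0.95, 0], [0, -0.75, 0], [0, 0, 0], [0, 0, 0], [0, 0, 0], [0, 0, 0]]' --twist '[[0, 0, 0], [0, 0, 0], [0, 0, 0], [0, 0, 0], [0, 0, 1], [0, 0, 1], [0, 0, 1], [0, 0, 1]]' --gripper '[0.5, 0.5, 0.5, 0.5, 0.5, 0.5, 0.5, 0.5]'

```text
time: 19.85
tool_pos: [0.4329, -0.2332, 0.3294]
ee_rot: [-3.142, 0.001, 2.737]
wrist_force: [0.2, 0.2, -0.4]
width: 0.0704
finger_force: 0.0
```

Run:
```python
from h import *
for c in("side","wrist"):
    im=robot.snapshot(c)
    cv2.imwrite(f"pics/{c}4.png",im[:,:,::-1])
    for n in("violet_bottle_mid","amber_bottle_mid","slide_box_mid"): print(c,n,robot.spot_point(n,c))
im=robot.snapshot("wrist"); print(rect("wrist",im,(50,100,50),(75,255,255),.034))
o=robot.get_obs();print(o["tool_pos"],o["ee_rot"])
```

```text
side violet_bottle_mid [{'centre': [0.6584, 0.0699, 0.0365], 'score': 0.56}]
side amber_bottle_mid [{'centre': [0.5984, 0.0552, 0.0359], 'score': 0.83}, {'centre': [0.419, -0.1115, 0.0183], 'score': 0.38}]
side slide_box_mid [{'centre': [0.3936, -0.2396, 0.016], 'score': 0.77}]
wrist violet_bottle_mid []
wrist amber_bottle_mid []
wrist slide_box_mid [{'centre': [0.3983, -0.2328, 0.017], 'score': 0.64}]
((397.15740966796875, -236.8192138671875), (80.49467468261719, 37.64529800415039), 68.82271575927734)
[ 0.43298252 -0.23303478  0.32873878] [3.14154875e+00 1.23763493e-04 2.74252883e+00]
```

>>> play_rows --translation '[[0, 0, 0], [0, 0, 0], [0, 0, 0], [0, 0, 0], [0, 0, 0], [0, 0, 0], [0, 0, 0], [0, 0, 0]]' --twist '[[0, 0, 1], [0, 0, 1], [0, 0, 1], [0, 0, 1], [0, 0, 1], [0, 0, 1], [0, 0, 1], [0, 0, 1]]' --gripper '[0.5, 0.5, 0.5, 0.5, 0.5, 0.5, 0.5, 0.5]'

```text
time: 21.1
tool_pos: [0.433, -0.233, 0.3286]
ee_rot: [3.142, -0.0, 1.938]
wrist_force: [-0.3, 0.5, 0.0]
width: 0.0704
finger_force: 0.0
```

>>> play_rows --translation '[[0, 0, 0], [0, 0, 0], [0, 0, 0], [0, 0, 0], [0, 0, 0], [0, 0, 0], [0, 0, 0], [0, 0, 0]]' --twist '[[0, 0, 1], [0, 0, 1], [0, 0, 1], [0, 0, 1], [0, 0, 1], [0, 0, 1], [0, 0, 1], [0, 0, 0.45]]' --gripper '[0.5, 0.5, 0.5, 0.5, 0.5, 0.5, 0.5, 0.5]'

```text
time: 21.9
tool_pos: [0.433, -0.2331, 0.3286]
ee_rot: [-3.142, -0.0, 1.195]
wrist_force: [0.4, -0.1, -0.0]
width: 0.0705
finger_force: 0.0
```

>>> play_rows --translation '[[-0.2, -0.4, 0], [-0.2, -0.4, 0], [0, 0, 0.4], [0, 0, 0.7], [0, 0, 0.7], [0, 0, 0.6], [0, 0, 0.3], [0, 0, 0]]' --twist '[[0, 0, 0], [0, 0, 0], [0, 0, 0], [0, 0, 0], [0, 0, 0], [0, 0, 0], [0, 0, 0], [0, 0, 0]]' --gripper '[0.5, 0.5, 0.5, 0.5, 0.5, 0.5, 0.5, 0.5]'

```text
time: 22.7
tool_pos: [0.3968, -0.2358, 0.2189]
ee_rot: [-3.138, -0.001, 1.197]
wrist_force: [-0.4, 0.4, -1.4]
width: 0.0704
finger_force: 0.0
```

>>> play_rows --translation '[[0, 0, 0.2], [0, 0, 0.07], [0, 0, 0], [0, 0, 0], [0, 0, 0], [0, 0, 0], [0, 0, 0], [0, 0, 0]]' --twist '[[0, 0, 0], [0, 0, 0], [0, 0, 0], [0, 0, 0], [0, 0, 0], [0, 0, 0], [0, 0, 0], [0, 0, 0]]' --gripper '[0.5, 0.5, -0.2, -1, -1, -1, -1, -1]'

```text
time: 23.5
tool_pos: [0.3974, -0.2363, 0.2101]
ee_rot: [3.141, 0.0, 1.197]
wrist_force: [-0.6, -0.6, 0.8]
width: 0.0357
finger_force: 30.0
```

>>> play_rows --translation '[[0, 0, 0], [0, 0, 0], [0, 0, -0.2], [0, 0, -0.7], [0, 0, -0.9], [0, 0, -0.7], [0, 0, -0.5], [0, 0, 0]]' --twist '[[0, 0, 0], [0, 0, 0], [0, 0, 0], [0, 0, 0], [0, 0, 0], [0, 0, 0], [0, 0, 0], [0, 0, 0]]' --gripper '[-1, -1, -1, -1, -1, -1, -1, -1]'

```text
time: 24.3
tool_pos: [0.3979, -0.2367, 0.3336]
ee_rot: [3.135, 0.002, 1.197]
wrist_force: [0.4, -0.7, -0.9]
width: 0.0357
finger_force: 30.0
```

Run:
```python
from h import *
for c in("side","wrist"):
    im=robot.snapshot(c)
    print(c,robot.spot_point("slide_box_mid",c))
print(robot.get_obs()["tool_pos"])
```

```text
side [{'centre': [0.3957, -0.2399, 0.1377], 'score': 0.66}]
wrist [{'centre': [0.398, -0.2333, 0.1349], 'score': 0.62}]
[ 0.39693646 -0.2359689   0.32801111]
```

>>> play_rows --translation '[[0.5, 0.06, 0], [0.9, 0.12, 0], [0.9, 0.12, 0], [0.9, 0.12, 0], [0.9, 0.12, 0], [0.9, 0.12, 0], [0.9, 0.12, 0], [0.9, 0.12, 0]]' --twist '[[0, 0, 0], [0, 0, 0], [0, 0, 0], [0, 0, 0], [0, 0, 0], [0, 0, 0], [0, 0, 0], [0, 0, 0]]' --gripper '[-1, -1, -1, -1, -1, -1, -1, -1]'

```text
time: 25.3
tool_pos: [0.5304, 0.0052, 0.3277]
ee_rot: [-3.138, 0.001, 1.197]
wrist_force: [0.2, -1.5, -0.7]
width: 0.0361
finger_force: 30.0
```

>>> play_rows --translation '[[0.9, 0.12, 0], [0.9, 0.12, 0], [0.9, 0.12, 0], [0.9, 0.12, 0], [0.34, 0.01, 0], [0, 0, 0], [0, 0, 0], [0, 0, 0]]' --twist '[[0, 0, 0], [0, 0, 0], [0, 0, 0], [0, 0, 0], [0, 0, 0], [0, 0, -1], [0, 0, -1], [0, 0, -1]]' --gripper '[-1, -1, -1, -1, -1, -1, -1, -1]'

```text
time: 26.1
tool_pos: [0.6057, 0.1429, 0.328]
ee_rot: [-3.138, 0.001, 1.501]
wrist_force: [-0.7, 0.1, -1.7]
width: 0.0359
finger_force: 30.0
```

>>> play_rows --translation '[[0, 0, 0], [0, 0, 0], [0, 0, 0], [0, 0, 0], [0, 0, 0], [0, 0, 0], [0, 0, 0], [0, 0, 0]]' --twist '[[0, 0, -1], [0, 0, -1], [0, 0, -1], [0, 0, -1], [0, 0, -1], [0, 0, -1], [0, 0, -1], [0, 0, -1]]' --gripper '[-1, -1, -1, -1, -1, -1, -1, -1]'

```text
time: 26.9
tool_pos: [0.6056, 0.1425, 0.3282]
ee_rot: [-3.139, -0.001, 2.3]
wrist_force: [0.2, 0.0, -0.9]
width: 0.0359
finger_force: 30.0
```

>>> play_rows --translation '[[0, 0, 0], [0, 0, 0], [0, 0, 0], [0, 0, 0], [0, 0, 0], [0, 0, 0], [0, 0, 0], [0, 0, 0]]' --twist '[[0, 0, -1], [0, 0, -1], [0, 0, -1], [0, 0, -1], [0, 0, -1], [0, 0, -1], [0, 0, -1], [0, 0, -1]]' --gripper '[-1, -1, -1, -1, -1, -1, -1, -1]'

```text
time: 27.7
tool_pos: [0.6056, 0.1425, 0.3282]
ee_rot: [-3.14, -0.003, 3.1]
wrist_force: [0.6, 0.1, -1.0]
width: 0.0356
finger_force: 30.0
```

>>> play_rows --translation '[[0, 0, 0], [0, 0, 0], [0, 0, 0], [0, 0, 0], [0, 0, 0.3], [0, 0, 0.5], [0, 0, 0.5], [0, 0, 0.2]]' --twist '[[0, 0, -1], [0, 0, -1], [0, 0, -1], [0, 0, -0.53], [0, 0, 0], [0, 0, 0], [0, 0, 0], [0, 0, 0]]' --gripper '[-1, -1, -1, -1, -1, -1, -1, -1]'

```text
time: 28.5
tool_pos: [0.6048, 0.1427, 0.2654]
ee_rot: [3.141, -0.007, -2.835]
wrist_force: [-0.2, -1.1, -1.0]
width: 0.0354
finger_force: 30.0
```

Run:
```python
from h import *
for c in("side","wrist"):
    im=robot.snapshot(c)
    cv2.imwrite(f"pics/{c}5.png",im[:,:,::-1])
    print(c,robot.spot_point("slide_box_mid",c))
o=robot.get_obs();print(o["tool_pos"],o["ee_rot"])
```

```text
side [{'centre': [0.6012, 0.145, 0.0701], 'score': 0.94}, {'centre': [0.4461, -0.0003, 0.0348], 'score': 0.41}]
wrist [{'centre': [0.6088, 0.1438, 0.0719], 'score': 0.85}]
[0.60610189 0.14313926 0.26991283] [ 3.14158364e+00 -9.11653449e-05 -2.83397240e+00]
```

View pics/side5.png

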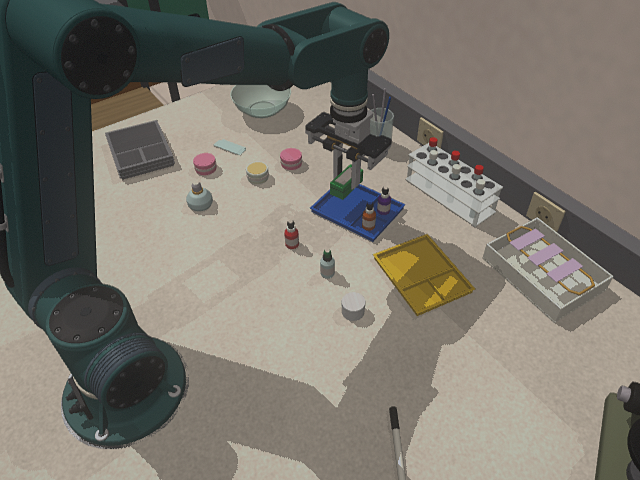

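The box is held flat above the large compartment at (345,185), with both bottles standing at (384,198) and (369,215). Now I'll set it down.

>>> play_rows --translation '[[0, 0, 0.3], [0, 0, 0.4], [0, 0, 0.4], [0, 0, 0.2], [0, 0, 0.1], [0, 0, 0], [0, 0, 0], [0, 0, 0]]' --twist '[[0, 0, 0], [0, 0, 0], [0, 0, 0], [0, 0, 0], [0, 0, 0], [0, 0, 0], [0, 0, 0], [0, 0, 0]]' --gripper '[-1, -1, -1, -1, -1, -1, -1, -1]'

```text
time: 29.5
tool_pos: [0.6061, 0.1433, 0.2137]
ee_rot: [3.142, 0.0, -2.833]
wrist_force: [0.6, 0.3, -1.5]
width: 0.0356
finger_force: 30.0
```

>>> play_rows --translation '[[0, 0, 0], [0, 0, 0], [0, 0, 0], [0, 0, 0], [0, 0, -0.2], [0, 0, -0.7], [0, 0, -1], [0, 0, -1]]' --twist '[[0, 0, 0], [0, 0, 0], [0, 0, 0], [0, 0, 0], [0, 0, 0], [0, 0, 0], [0, 0, 0], [0, 0, 0]]' --gripper '[-0.1, 0.2, 0.2, 0.2, 0.2, 0.2, 0.2, 0.2]'

```text
time: 30.3
tool_pos: [0.6058, 0.1433, 0.3312]
ee_rot: [3.141, -0.001, -2.833]
wrist_force: [0.1, 0.6, -0.3]
width: 0.0562
finger_force: 0.0
```

>>> play_rows --translation '[[0, 0, 0], [0, 0, 0], [0, 0, 0], [0, 0, 0], [0.8, -0.7, 0], [0.8, -0.7, 0], [0.8, -0.7, 0], [0.8, -0.7, 0]]' --twist '[[0, 0, 1], [0, 0, 1], [0, 0, 1], [0, 0, 0.09], [0, 0, 0], [0, 0, 0], [0, 0, 0], [0, 0, 0]]' --gripper '[0.2, 0.2, 0.2, 0.2, 0.2, 0.2, 0.5, 0.5]'

```text
time: 31.1
tool_pos: [0.4766, 0.0306, 0.3301]
ee_rot: [-3.141, 0.0, -3.14]
wrist_force: [0.7, -1.6, 0.4]
width: 0.0684
finger_force: 0.0
```

Run:
```python
from h import *
for c in("side","top"):
    im=robot.snapshot(c)
    for n in("slide_box_mid","violet_bottle_mid","amber_bottle_mid","pale_bottle_mid","red_bottle_mid"): print(c,n,[(round(d["score"],2),[round(float(v),3) for v in d["centre"]]) for d in robot.spot_point(n,c)])
    if c=="top": print(rect(c,im,(50,100,50),(75,255,255),.037,(220,130,330,225)))
o=robot.get_obs();print(o["tool_pos"],o["ee_rot"])
```

```text
side slide_box_mid [(0.5, [0.607, 0.143, 0.017])]
side violet_bottle_mid [(0.73, [0.66, 0.071, 0.039])]
side amber_bottle_mid []
side pale_bottle_mid [(0.92, [0.448, 0.001, 0.035])]
side red_bottle_mid [(0.63, [0.433, 0.116, 0.034])]
top slide_box_mid [(0.72, [0.608, 0.144, 0.015])]
top violet_bottle_mid [(0.44, [0.655, 0.074, 0.037])]
top amber_bottle_mid []
top pale_bottle_mid [(0.62, [0.445, -0.001, 0.032])]
top red_bottle_mid []
((607.1157836914062, 143.71490478515625), (80.96685028076172, 35.302268981933594), 18.020519256591797)
[0.47846051 0.03185577 0.32972451] [ 3.14146689e+00 -2.97374354e-04 -3.14134212e+00]
```

>>> play_rows --translation '[[0.5, -0.5, 0], [0.3, -0.29, 0], [0, 0, 0.4], [0, 0, 0.7], [0, 0, 0.7], [0, 0, 0.6], [0, 0, 0.3], [0, 0, 0.13]]' --twist '[[0, 0, 0], [0, 0, 0], [0, 0, 0], [0, 0, 0], [0, 0, 0], [0, 0, 0], [0, 0, 0], [0, 0, 0]]' --gripper '[0.5, 0.5, 0.5, 0.5, 0.5, 0.5, 0.5, 0.5]'

```text
time: 32.5
tool_pos: [0.4455, -0.0002, 0.2155]
ee_rot: [3.141, -0.002, 3.141]
wrist_force: [0.6, -0.7, -0.6]
width: 0.0707
finger_force: 0.0
```

>>> play_rows --translation '[[0, 0, 0], [0, 0, 0], [0, 0, 0], [0, 0, 0], [0, 0, 0], [0, 0, 0], [0, 0, 0], [0, 0, 0]]' --twist '[[0, 0, 0], [0, 0, 0], [0, 0, 0], [0, 0, 0], [0, 0, 0], [0, 0, 0], [0, 0, 0], [0, 0, 0]]' --gripper '[-0.2, -1, -1, -1, -1, -1, -1, -1]'

```text
time: 33.3
tool_pos: [0.4461, -0.0001, 0.2171]
ee_rot: [3.141, 0.001, 3.141]
wrist_force: [0.8, 0.5, 2.2]
width: 0.0287
finger_force: 30.0
```

>>> play_rows --translation '[[0, 0, -0.2], [0, 0, -0.7], [0, 0, -0.9], [0, 0, -0.7], [0, 0, -0.3], [0, 0, 0], [0, 0, 0], [0, 0, 0]]' --twist '[[0, 0, 0], [0, 0, 0], [0, 0, 0], [0, 0, 0], [0, 0, 0], [0, 0, 0], [0, 0, 0], [0, 0, 0]]' --gripper '[-1, -1, -1, -1, -1, -1, -1, -1]'

```text
time: 34.1
tool_pos: [0.4454, -0.0001, 0.3265]
ee_rot: [3.141, -0.004, 3.141]
wrist_force: [0.7, 0.3, -0.3]
width: 0.029
finger_force: 30.0
```

Run:
```python
from h import *
for c in("side",):
    im=robot.snapshot(c)
    print(c,robot.spot_point("pale_bottle_mid",c))
print(robot.get_obs()["tool_pos"])
```

```text
side [{'centre': [0.4473, 0.0006, 0.1425], 'score': 0.8}]
[ 4.45549613e-01 -9.37116995e-05  3.26822514e-01]
```

>>> play_rows --translation '[[-0.4, -0.6, 0], [-0.55, -0.8, 0], [-0.55, -0.8, 0], [-0.55, -0.8, 0], [-0.5, -0.8, 0], [-0.23, -0.38, 0], [0, 0, 0], [0, 0, 0]]' --twist '[[0, 0, 0], [0, 0, 0], [0, 0, 0], [0, 0, 0], [0, 0, 0], [0, 0, 0], [0, 0, 0], [0, 0, 0]]' --gripper '[-1, -1, -1, -1, -1, -1, -1, -1]'

```text
time: 35.0
tool_pos: [0.5568, -0.1673, 0.3273]
ee_rot: [3.14, -0.003, 3.14]
wrist_force: [-0.3, 0.3, -1.4]
width: 0.0289
finger_force: 30.0
```

>>> play_rows --translation '[[0, 0, 0.3], [0, 0, 0.7], [0, 0, 0.7], [0, 0, 0.5], [0, 0, 0.3], [0, 0, 0.1], [0, 0, 0.1], [0, 0, 0]]' --twist '[[0, 0, 0], [0, 0, 0], [0, 0, 0], [0, 0, 0], [0, 0, 0], [0, 0, 0], [0, 0, 0], [0, 0, 0]]' --gripper '[-1, -1, -1, -1, -1, -1, -1, -1]'

```text
time: 35.8
tool_pos: [0.5572, -0.1673, 0.2212]
ee_rot: [-3.141, 0.001, 3.141]
wrist_force: [-0.1, -0.2, -1.2]
width: 0.029
finger_force: 30.0
```

Run:
```python
from h import *
im=robot.snapshot("side")
print(robot.spot_point("pale_bottle_mid","side"),robot.get_obs()["tool_pos"])
cv2.imwrite("pics/side6.png",cv2.resize(im[180:350,300:520],None,fx=3,fy=3)[:,:,::-1])
```

```text
[{'centre': [0.5572, -0.1659, 0.0366], 'score': 0.75}, {'centre': [0.4316, 0.116, 0.0329], 'score': 0.63}, {'centre': [0.6046, 0.1445, 0.0199], 'score': 0.62}] [ 0.55737044 -0.16754097  0.22183944]
```

View pics/side6.png

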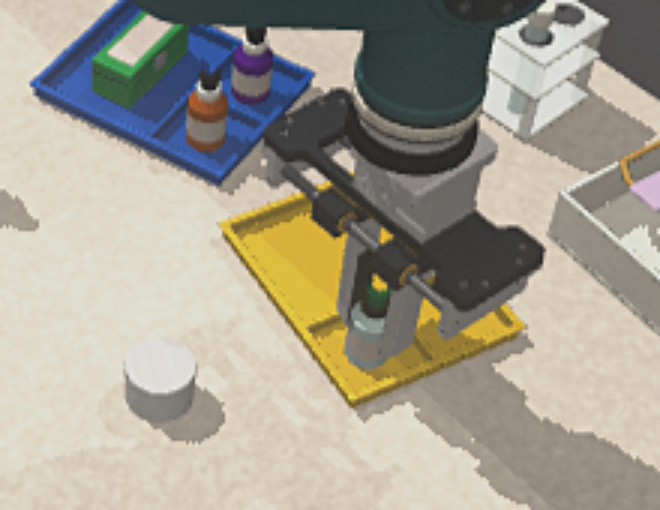

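The green-bulbed bottle is upright in the near small compartment at (370,335); the blue kit is complete with the box label up. Releasing, then on to the Petri pair.

>>> play_rows --translation '[[0, 0, 0], [0, 0, 0], [0, 0, 0], [0, 0, 0], [0, 0, -0.2], [0, 0, -0.7], [0, 0, -0.9], [0, 0, -0.9]]' --twist '[[0, 0, 0], [0, 0, 0], [0, 0, 0], [0, 0, 0], [0, 0, 0], [0, 0, 0], [0, 0, 0], [0, 0, 0]]' --gripper '[-0.2, 0.2, 0.2, 0.2, 0.2, 0.2, 0.2, 0.2]'

```text
time: 36.7
tool_pos: [0.5568, -0.1674, 0.33]
ee_rot: [3.141, -0.001, 3.141]
wrist_force: [0.2, -0.7, -0.1]
width: 0.0567
finger_force: 0.0
```

>>> play_rows --translation '[[0, 0.5, 0], [0.15, 0.95, 0], [0.15, 0.95, 0], [0.15, 0.95, 0], [0.15, 0.95, 0], [0.15, 0.95, 0], [0.15, 0.95, 0], [0.15, 0.95, 0]]' --twist '[[0, 0, 0], [0, 0, 0], [0, 0, 0], [0, 0, 0], [0, 0, 0], [0, 0, 0], [0, 0, 0], [0, 0, 0]]' --gripper '[0.2, 0.2, 0.2, 0.2, 0.2, 0.6, 0.6, 0.6]'

```text
time: 37.5
tool_pos: [0.5147, 0.1201, 0.3296]
ee_rot: [3.141, 0.001, 3.141]
wrist_force: [-0.4, 0.3, -0.3]
width: 0.0744
finger_force: 0.0
```

>>> play_rows --translation '[[0.15, 0.95, 0], [0.15, 0.95, 0], [0.15, 0.95, 0], [0.15, 0.95, 0], [0, 0, 0], [0, 0, 0], [0, 0, 0], [0, 0, 0]]' --twist '[[0, 0, 0], [0, 0, 0], [0, 0, 0], [0, 0, 0], [0, 0, 0], [0, 0, 0], [0, 0, 0], [0, 0, 0]]' --gripper '[0.6, 0.6, 0.6, 0.6, 0.6, 0.6, 0.6, 0.6]'

```text
time: 38.3
tool_pos: [0.4917, 0.2695, 0.3289]
ee_rot: [-3.141, 0.0, 3.139]
wrist_force: [-0.5, 0.7, -0.3]
width: 0.0752
finger_force: 0.0
```

Run:
```python
from h import *
for c in("top","side","wrist"):
    im=robot.snapshot(c)
    if c=="wrist": cv2.imwrite("pics/wrist7.png",im[:,:,::-1])
    print(c,robot.spot_point("petri_pair_mid",c),robot.spot_point("pale_bottle_mid",c)[:1] if c=="side" else "")
o=robot.get_obs();print(o["tool_pos"],o["width"])
```

```text
top [{'centre': [0.4064, 0.4661, 0.0184], 'score': 0.78}, {'centre': [0.4909, 0.3542, 0.0123], 'score': 0.59}] 
side [{'centre': [0.491, 0.3517, 0.0113], 'score': 0.85}, {'centre': [0.4067, 0.4655, 0.0155], 'score': 0.79}, {'centre': [0.587, 0.3497, 0.0181], 'score': 0.56}] [{'centre': [0.5577, -0.1695, 0.0394], 'score': 0.82}]
wrist [{'centre': [0.5898, 0.3497, 0.0174], 'score': 0.92}, {'centre': [0.4079, 0.4603, 0.012], 'score': 0.8}, {'centre': [0.4942, 0.3572, 0.0179], 'score': 0.68}] 
[0.49147667 0.27021831 0.32872336] 0.0753200235532235
```

View pics/wrist7.png

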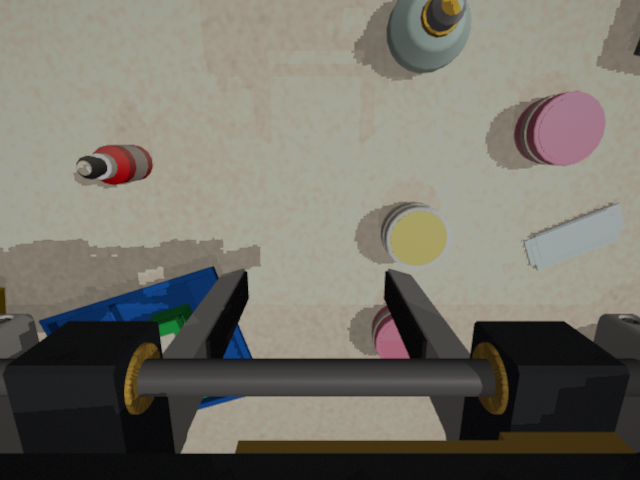

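The yellow pair is at (415,235) in the wrist view; the pinks at (562,128) and (395,335) stay clear. Moving over and gripping.

>>> play_rows --translation '[[0, 0.7, 0], [0, 0.9, 0], [0, 0.5, 0], [0, 0, 0], [0, 0, 0.4], [0, 0, 0.7], [0, 0, 0.7], [0, 0, 0.6]]' --twist '[[0, 0, 0], [0, 0, 0], [0, 0, 0], [0, 0, 0], [0, 0, 0], [0, 0, 0], [0, 0, 0], [0, 0, 0]]' --gripper '[0.6, 0.6, 0.6, 0.6, 0.6, 0.6, 0.6, 0.6]'

```text
time: 39.45
tool_pos: [0.4913, 0.3535, 0.2313]
ee_rot: [-3.141, -0.001, 3.14]
wrist_force: [-0.3, -0.6, 0.3]
width: 0.0754
finger_force: 0.0
```

>>> play_rows --translation '[[0, 0, 0.4], [0, 0, 0.17], [0, 0, 0], [0, 0, 0], [0, 0, 0], [0, 0, 0], [0, 0, 0], [0, 0, 0]]' --twist '[[0, 0, 0], [0, 0, 0], [0, 0, 0], [0, 0, 0], [0, 0, 0], [0, 0, 0], [0, 0, 0], [0, 0, 0]]' --gripper '[0.6, 0.6, 0.6, 0, -1, -1, -1, -1]'

```text
time: 40.25
tool_pos: [0.4918, 0.3548, 0.2113]
ee_rot: [3.14, 0.002, 3.141]
wrist_force: [0.5, -0.6, 4.2]
width: 0.0549
finger_force: 30.0
```

>>> play_rows --translation '[[0, 0, 0], [0, 0, -0.2], [0, 0, -0.7], [0, 0, -0.9], [0, 0, -0.7], [0, 0, -0.5], [0, 0, 0], [0, 0, 0]]' --twist '[[0, 0, 0], [0, 0, 0], [0, 0, 0], [0, 0, 0], [0, 0, 0], [0, 0, 0], [0, 0, 0], [0, 0, 0]]' --gripper '[-1, -1, -1, -1, -1, -1, -1, -1]'

```text
time: 41.05
tool_pos: [0.4912, 0.3546, 0.3292]
ee_rot: [-3.141, -0.001, 3.141]
wrist_force: [1.3, 0.3, -0.6]
width: 0.0543
finger_force: 30.0
```

Run:
```python
from h import *
im=robot.snapshot("side")
print(robot.spot_point("petri_pair_mid","side"),robot.get_obs()["tool_pos"])
```

```text
[{'centre': [0.4895, 0.3496, 0.1335], 'score': 0.79}, {'centre': [0.5862, 0.3472, 0.0171], 'score': 0.68}, {'centre': [0.4052, 0.4645, 0.0157], 'score': 0.57}] [0.49100078 0.35439465 0.3275066 ]
```

>>> play_rows --translation '[[-0.15, -0.5, 0], [-0.23, -0.9, 0], [-0.23, -0.9, 0], [-0.23, -0.9, 0], [-0.23, -0.9, 0], [-0.23, -0.9, 0], [-0.23, -0.9, 0], [-0.23, -0.9, 0]]' --twist '[[0, 0, 0], [0, 0, 0], [0, 0, 0], [0, 0, 0], [0, 0, 0], [0, 0, 0], [0, 0, 0], [0, 0, 0]]' --gripper '[-1, -1, -1, -1, -1, -1, -1, -1]'

```text
time: 41.95
tool_pos: [0.5614, 0.0811, 0.3276]
ee_rot: [-3.142, -0.004, 3.141]
wrist_force: [1.0, 0.3, 0.1]
width: 0.0543
finger_force: 30.0
```

>>> play_rows --translation '[[-0.23, -0.9, 0], [-0.23, -0.9, 0], [-0.23, -0.9, 0], [-0.23, -0.9, 0], [-0.13, -0.74, 0], [0, 0, 0], [0, 0, 0], [0, 0, 0]]' --twist '[[0, 0, 0], [0, 0, 0], [0, 0, 0], [0, 0, 0], [0, 0, 0], [0, 0, 0], [0, 0, 0], [0, 0, 0]]' --gripper '[-1, -1, -1, -1, -1, -1, -1, -1]'

```text
time: 42.75
tool_pos: [0.6032, -0.0902, 0.3286]
ee_rot: [3.14, -0.002, -3.142]
wrist_force: [-0.2, -0.1, -0.0]
width: 0.0546
finger_force: 30.0
```

>>> play_rows --translation '[[0, 0, 0.3], [0, 0, 0.7], [0, 0, 0.7], [0, 0, 0.6], [0, 0, 0.3], [0, 0, 0.1], [0, 0, 0], [0, 0, 0]]' --twist '[[0, 0, 0], [0, 0, 0], [0, 0, 0], [0, 0, 0], [0, 0, 0], [0, 0, 0], [0, 0, 0], [0, 0, 0]]' --gripper '[-1, -1, -1, -1, -1, -1, -1, -1]'

```text
time: 43.55
tool_pos: [0.604, -0.091, 0.2234]
ee_rot: [-3.141, 0.003, 3.141]
wrist_force: [0.2, 0.5, -0.5]
width: 0.0545
finger_force: 30.0
```

Run:
```python
from h import *
for c in ("side","wrist"):
    im=robot.snapshot(c)
    print(robot.spot_point("petri_pair_mid",c)[:2])
print(robot.get_obs()["tool_pos"])
```

```text
[{'centre': [0.6037, -0.0957, 0.0261], 'score': 0.95}, {'centre': [0.5867, 0.3506, 0.0164], 'score': 0.95}]
[{'centre': [0.6067, -0.0924, 0.0284], 'score': 0.69}]
[ 0.60383526 -0.09117565  0.22319777]
```

>>> play_rows --translation '[[0, 0, 0.1], [0, 0, 0.12], [0, 0, 0], [0, 0, 0], [0, 0, 0], [0, 0, 0], [0, 0, 0], [0, 0, 0]]' --twist '[[0, 0, 0], [0, 0, 0], [0, 0, 0], [0, 0, 0], [0, 0, 0], [0, 0, 0], [0, 0, 0], [0, 0, 0]]' --gripper '[-1, -1, -1, -1, 0.4, 0.4, 0.4, 0.4]'

```text
time: 44.55
tool_pos: [0.6033, -0.091, 0.2125]
ee_rot: [3.141, -0.001, 3.141]
wrist_force: [0.2, 0.3, -0.4]
width: 0.0657
finger_force: 0.0
```

>>> play_rows --translation '[[0, 0, 0], [0, 0, -0.2], [0, 0, -0.7], [0, 0, -1], [0, 0, -1], [0.7, 0.3, 0], [0.7, 0.3, 0], [0.7, 0.3, 0]]' --twist '[[0, 0, 0], [0, 0, 0], [0, 0, 0], [0, 0, 0], [0, 0, 0], [0, 0, 0], [0, 0, 0], [0, 0, 0]]' --gripper '[0.4, 0.4, 0.4, 0.4, 0.4, 0.4, 0.4, 0.4]'

```text
time: 45.35
tool_pos: [0.5186, -0.0547, 0.3303]
ee_rot: [-3.141, 0.002, 3.141]
wrist_force: [0.3, 0.1, -0.4]
width: 0.0659
finger_force: 0.0
```

>>> play_rows --translation '[[0.9, 0.9, 0], [0.9, 0.9, 0], [0.9, 0.9, 0], [0.4, 0.9, 0], [0, 0.9, 0], [0, 0.9, 0], [0, 0, 0], [0, 0, 0]]' --twist '[[0, 0, 0], [0, 0, 0], [0, 0, 0], [0, 0, 0], [0, 0, 0], [0, 0, 0], [0, 0, 0], [0, 0, 0]]' --gripper '[0.4, 0.4, 0.4, 0.4, 0.4, 0.4, 0.4, 0.4]'

```text
time: 46.15
tool_pos: [0.3974, 0.1595, 0.3296]
ee_rot: [-3.141, 0.001, -3.14]
wrist_force: [0.4, -0.4, -0.7]
width: 0.0659
finger_force: 0.0
```

Run:
```python
from h import *
ims=[]
for c in("side","top"):
    ims.append(robot.snapshot(c))
    for n in "violet_bottle_mid amber_bottle_mid pale_bottle_mid slide_box_mid petri_pair_mid red_bottle_mid tin_mid spirit_lamp_mid".split(): print(c,n,[(round(d["score"],2),[round(float(v),3) for v in d["centre"]]) for d in robot.spot_point(n,c)])
a=cv2.resize(ims[0][130:350,180:480],(400,293));b=cv2.resize(ims[1][130:300,100:400],(400,227))
cv2.imwrite("pics/end.png",cv2.resize(np.vstack([a,b]),(460,598))[:,:,::-1])
```

```text
side violet_bottle_mid [(0.66, [0.662, 0.072, 0.04])]
side amber_bottle_mid [(0.87, [0.6, 0.056, 0.035])]
side pale_bottle_mid [(0.83, [0.558, -0.165, 0.038])]
side slide_box_mid [(0.6, [0.605, 0.145, 0.02])]
side petri_pair_mid [(0.96, [0.405, 0.464, 0.017]), (0.94, [0.601, -0.098, 0.02]), (0.46, [0.587, 0.35, 0.015]), (0.24, [0.426, -0.113, 0.017])]
side red_bottle_mid [(0.7, [0.431, 0.116, 0.032])]
side tin_mid [(0.79, [0.423, -0.11, 0.017])]
side spirit_lamp_mid [(0.68, [0.332, 0.353, 0.032])]
top violet_bottle_mid [(0.58, [0.661, 0.069, 0.035])]
top amber_bottle_mid [(0.61, [0.597, 0.052, 0.036])]
top pale_bottle_mid [(0.66, [0.559, -0.164, 0.034])]
top slide_box_mid [(0.85, [0.605, 0.146, 0.015])]
top petri_pair_mid [(0.73, [0.604, -0.089, 0.017]), (0.69, [0.407, 0.465, 0.019]), (0.67, [0.588, 0.348, 0.013])]
top red_bottle_mid []
top tin_mid [(0.76, [0.419, -0.108, 0.016])]
top spirit_lamp_mid [(0.55, [0.334, 0.358, 0.036]), (0.4, [0.559, -0.165, 0.034])]
```

View pics/end.png

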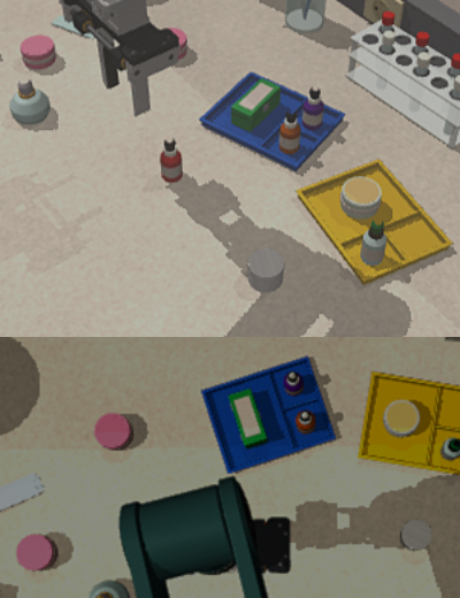

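Both kits are complete: blue holds the box at (257,105) with violet and amber, and yellow holds the Petri pair at (361,197) and the green-bulbed bottle at (374,243). The red bottle, tin and lamp haven't moved. Handing in.

```bash
python3 -c "
from bench import robot
print(robot.close_job())"
```

```text
the job is handed in; nothing more can be done
None
```

Both kits are made up as asked and the job is handed in at about 47 s of the 122 s allowed; the final pictures show the red bottle, tin and spirit lamp where they stood.

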